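Set the carton stop to the marked notch

ROBOT

A 6-joint arm with a two-finger parallel gripper is mounted at the origin on the work surface. World frame = base frame: x ahead of the robot, y to its left, z up, the work surface at z = 0. Lengths are in m, angles in rad, forces in N, time in s.
With the tool pointing down it reaches from about 0.35 to 0.775 m from the base axis. Payload 7.3 kg.
Tool frame: the origin (TCP) lies at the centre of the arm's flange, where the gripper is bolted on; the fingertips stand 178 mm ahead of it and the grasp point (between the pads) lies robot.pinch_z ahead of it (robot.pinch_z is the distance from the TCP to the grasp point, in m); x points along the fingers, z is the direction in which the jaws open and shut, and the axes are right-handed (so a half turn about x gives the same grasp; the last joint's range is limited). The gripper opens to 92 mm and grips with 3 to 60 N. Pads are 19 mm wide; open, the fingers measure 130 mm over their backs; the gripper's body (75 mm by 190 mm) begins 47 mm behind the grasp point.
Start: joints at [1.033, 0.342, 1.524, -0, 1.275, -0.146], TCP at [0.2, 0.485, 0.405] pointing down, gripper open.
Joint ranges: [-2.53, 2.53], [-0.77, 2.02], [0.04, 2.7], [-1, 4.14], [0.28, 2.66], [-3.11, 3.11]. Speed limits (rad/s): [2.57, 2.57, 3.14, 3.14, 3.14, 3.14].

INTERFACE

Orientations are given as [roll, pitch, yaw] about the fixed x, y, z axes, in that order (R = Rz(yaw) Ry(pitch) Rx(roll)).
In Python, from cell import robot gives the robot as it stands.
- The arm moves only by the shell command python3 -m jog 'ROWS' [FORCE]. ROWS is JSON, a list of rows, each an object of numbers: "fingers": the closure, from 0 (fully open) to 1 (shut); "x", "y", "z": the shift along the tool's x, y, z in cm; "spin": the turn about the tool's x in degrees. A call has 1 to 5 rows; each row is the pose to reach, as a shift and turn from the pose commanded when the call began, along the tool's axes at that moment; what a row does not reach only later rows make up. A row lasts 1/8 s, in which the tool goes at most 62.5 mm and 10.7 degrees, less where a joint would pass 70% of its speed; a pose out of reach is approached as far as the arm can. A call with a gripper value outside its range is refused whole. The fingers move at their own pace and stop on an object; FORCE is the grip in N (left out, the last holds). Time passes only in rows, so rows that repeat a pose let the fingers close. It gives the time, the measured TCP pose, the force and the opening at its end, in the units of the state.
- robot.observe(): the state, without advancing time (a new reading comes with each control period).
- robot.read_camera(name): name is "scene" or "top" or "wrist"; returns a dict with "color" (480x640x3 uint8, red, green, blue), "mtx" (3x3 intrinsics, pixels), "view" (4x4, takes a point from world to camera coordinates); the wrist camera has in their place "T_tool_cam" (4x4, takes a point from camera to tool coordinates, whose origin is the TCP and whose axes are the tool frame's). Camera axes: x right, y down, z forward; pixel columns grow to the right and rows downward; lengths in m; the calibration is good to about 2 mm. The wrist camera is an equidistant fisheye: a pixel r from the principal point sees the ray r / f radians off the axis. A picture is of the moment at which its call begins: read the wrist's pose just before it. There is no depth.
- robot.hand_in(): hands the job in, once; it reports no verdict.
Trained networks look in a picture, given as the dict that the camera call returned (one of the last four; its "shot" number tells which), for a name from the list of things; names that differ only in an ending like _2 or _b are one class to them, and where a whole thing is asked for, a point or a joint stands for the part that bears it (a point fixed in the world has none). Each returns a list of dicts, best first, with "conf" (0 to 1); they miss things now and then, are a little off and sometimes report something else, mostly with a low value. They report only what shows in the picture. A call takes as long as a camera call.
- robot.look_for(target, picture): "xy" ([column, row] in pixels, amid what is visible of it).
The state is a dict: "time": time; "qpos": joint angles; "qvel": joint speeds; "joint_efforts": joint torques, N m; "tool_pos": TCP position; "tool_rot": TCP orientation; "contact_force": force on the tool from outside, world axes, zero at the start; "torque": the same for the moment, N m; "opening": finger opening in m.
Only numpy, scipy, OpenCV 4.12 (cv2) and the standard library are available. Lean on these libraries where they do the work, as an engineer would, in place of code of your own. Each camera call takes 0.05 s, during which the arm holds its last target. There are 200 camera calls.

TASK

Set the packing bench's carton gauge to the yellow size: push the red stop block along its rail until its spring pin drops into the notch beside the yellow tab, and leave it seated there. Only push the block: do not grasp or lift anything, do not touch the black pin knob on top of it, and leave everything else on the bench where it stands.

Things in the scene. Friction and masses are not known exactly. Their poses are not given: they have to be found in the camera images.
- gauge: the fixed carton gauge: an aluminium rail 440 mm long (its y) and 60 mm wide (its x), 20 mm high on its centre line, 50 mm black blocks at its ends (y beyond 196 mm), a ledge with four coloured tabs on its +x side. Origin mid-rail on the bench, z up. Notches at y = -115, -40, 40, 115 mm, each level with a tab; which tab stands where varies
- stop (a joint): position of the red stop block's middle along the gauge's y (m, -0.13 to 0.13). It starts between the two inner notches. Sliding takes about 2 N; within some 6 mm of a notch its pin drops and pulls it to the notch's centre (the push force dips), and pushing it on out of a notch takes about 12 N
- stop_top (a point): the red stop block: this point is mid-length on its top, 60 mm above the bench, over the rail's centre line; axes as the gauge's. It is solid, 100 mm long in y (50 either side), from x = -90 (robot side) to +35 mm. For x below -40 mm it hangs over bare bench, 6 to 60 mm high: push there on its flat end faces, which face +y and -y. Elsewhere it is 24 to 60 mm high
- pin: the block's spring pin, with a black knob 18 mm across on top of the block (knob top 18 mm above the block while riding); not to be touched. Its origin is level with stop_top while it rides on the track and 4 to 5 mm lower once it has dropped into a notch; it travels with the block
- mark_yellow (a point): a fixed yellow plastic size tab on the back ledge of the gauge, 30 mm wide, 45 mm tall above the 8 mm ledge, the wanted one; the point is at the middle of its foot, exactly level (along the gauge's y) with the notch it marks and 52 mm towards gauge +x from the rail's centre line
- mark_blue (a point): a fixed blue plastic size tab on the back ledge of the gauge, 30 mm wide, 45 mm tall above the 8 mm ledge; the point is at the middle of its foot, exactly level (along the gauge's y) with the notch it marks and 52 mm towards gauge +x from the rail's centre line
- mark_green (a point): a fixed green plastic size tab on the back ledge of the gauge, 30 mm wide, 45 mm tall above the 8 mm ledge; the point is at the middle of its foot, exactly level (along the gauge's y) with the notch it marks and 52 mm towards gauge +x from the rail's centre line
- mark_white (a point): a fixed white plastic size tab on the back ledge of the gauge, 30 mm wide, 45 mm tall above the 8 mm ledge; the point is at the middle of its foot, exactly level (along the gauge's y) with the notch it marks and 52 mm towards gauge +x from the rail's centre line
- tape_black: a loose black tape roll lying flat, 100 mm across, 48 mm high, on the robot's side of the gauge; origin at the centre of its underside; leave it alone
- tape_tan: a loose tan tape roll lying flat, 100 mm across, 48 mm high, behind the tabs; origin at the centre of its underside; leave it alone
- tin: a loose tin with a red label, 66 mm across, 70 mm high, behind the tabs; origin at the centre of its underside; leave it alone
- carton: a loose small cardboard carton 90 x 120 x 60 mm beyond the gauge's +y end; origin at the centre of its underside; leave it alone
- sponge_pack: a loose yellow pack 70 x 110 x 35 mm beyond the gauge's -y end; origin at the centre of its underside; leave it alone
- marker: a loose white marker pen with a blue cap, 125 mm long along its x, 17 mm thick, lying on the robot's side of the gauge; origin on the bench near its middle; leave it alone

How it is judged:
At the end, for the whole second after the job is handed in: the stop block is level with the yellow tab to within 3 mm along the rail, its pin has dropped at least 2.8 mm (of 4 to 5 mm) into that notch, and it is at rest (y of mark_yellow in the frame of stop_top between -0.003 and 0.003 m and z of pin in the frame of stop_top below -0.0028 m and velocity of joint stop between -0.005 and 0.005 m/s); the robot touches nothing.
It fails at once if the pin knob is touched or lifted (more than 0.5 N on the pin, or the pin more than 4 mm above its riding height) (contact force between any of the fingers, the arm and pin above 0.5 N or z of pin in the frame of stop_top above 0.004 m).
It fails at once if a loose thing on the bench (tape rolls, tin, carton, yellow pack, marker) is shifted or lifted by more than 15 mm (distance of any of tape_black, tape_tan, tin, carton, sponge_pack, marker from where it was at the start of the episode above 0.015 m).
It also fails if it takes over 40 s, if anything falls off the work surface, if the arm or the gripper's body presses on something with over 40 N, if the wrist force passes 120 N, or if a joint passes its speed limit or range.

## Working session

There is one attempt and no reset: what is moved stays moved. The work goes in short steps, Python scripts to look and compute and a shell command to move; the robot and the scene stay as the last step left them, time stands still between calls to the robot, and variables do not carry over. Pictures are saved under pics/ and viewed, on a budget of 10 in all, crops included, one or two more only if the job needs it, and the job is handed in when it is done.

```bash
mkdir -p pics
cat > h.py <<'E'
import numpy as np,cv2,json
from cell import robot
def ray(p,xy):
    V=p['view'];R=V[:3,:3];t=V[:3,3];K=p['mtx']
    d=R.T@np.linalg.solve(K,[xy[0],xy[1],1.]);c=-R.T@t
    return c,d
def onz(p,xy,z):
    c,d=ray(p,xy);return (c+d*(z-c[2])/d[2])
E
python3 - <<'E'
from h import *
s=robot.observe();print(s['tool_pos'],s['tool_rot'],robot.pinch_z)
for n in ['scene','top']:
    p=robot.read_camera(n);p['view']=np.array(p['view']);cv2.imwrite(f'pics/{n}0.png',p['color'][...,::-1])
    print(n,'cam',ray(p,(320,240)))
    for t,z in dict(gauge=.02,stop_top=.06,pin=.078,mark_yellow=.03,mark_blue=.03,mark_green=.03,mark_white=.03,tape_black=.048,marker=.01,carton=.06,sponge_pack=.035).items():
        for r in robot.look_for(t,p)[:2]: print(t,np.round(r['xy']),round(r['conf'],2),onz(p,r['xy'],z).round(3))
E
```

```text
[0.20036691 0.48511802 0.40404757] [ 2.98046845  1.5692528  -2.12365077] 0.1592
scene cam (array([1.42644401, 0.01030978, 0.62476029]), array([-0.81950827,  0.02577641, -0.57285813]))
gauge [294. 239.] 0.7 [ 0.558 -0.013  0.02 ]
gauge [141. 226.] 0.35 [ 0.518 -0.315  0.02 ]
stop_top [289. 222.] 0.96 [ 0.559 -0.021  0.06 ]
mark_yellow [268. 248.] 0.63 [ 0.601 -0.06   0.03 ]
mark_yellow [236. 272.] 0.58 [ 0.674 -0.111  0.03 ]
mark_blue [222. 240.] 0.68 [ 0.58  -0.147  0.03 ]
mark_green [310. 253.] 0.77 [0.618 0.019 0.03 ]
mark_white [351. 259.] 0.79 [0.636 0.093 0.03 ]
mark_white [338. 285.] 0.55 [0.708 0.065 0.03 ]
tape_black [352. 199.] 0.78 [0.454 0.105 0.048]
marker [253. 196.] 0.67 [ 0.381 -0.108  0.01 ]
marker [289. 218.] 0.54 [ 0.469 -0.025  0.01 ]
carton [463. 262.] 0.96 [0.68 0.28 0.06]
sponge_pack [144. 225.] 0.92 [ 0.537 -0.304  0.035]
top cam (array([0.36566419, 0.02382921, 1.43306896]), array([ 0.16122158,  0.00802812, -0.98695463]))
gauge [343. 254.] 0.63 [ 0.564 -0.02   0.02 ]
stop_top [346. 271.] 0.84 [ 0.519 -0.028  0.06 ]
pin [350. 256.] 0.4 [ 0.553 -0.034  0.078]
mark_yellow [366. 238.] 0.58 [ 0.604 -0.075  0.03 ]
mark_blue [393. 244.] 0.57 [ 0.589 -0.138  0.03 ]
mark_green [326. 233.] 0.49 [0.612 0.023 0.03 ]
mark_white [297. 227.] 0.56 [0.624 0.092 0.03 ]
mark_white [350. 256.] 0.36 [ 0.557 -0.037  0.03 ]
tape_black [273. 306.] 0.9 [0.436 0.139 0.048]
marker [380. 336.] 0.63 [ 0.372 -0.113  0.01 ]
carton [216. 218.] 0.56 [0.637 0.28  0.06 ]
sponge_pack [470. 278.] 0.9 [ 0.514 -0.321  0.035]
```

Run:
```python
import cv2
a=cv2.imread('pics/top0.png')[190:370,180:500];cv2.imwrite('pics/top0c.png',cv2.resize(a,None,fx=2.5,fy=2.5,interpolation=cv2.INTER_CUBIC))
```

```text
(no output)
```

View pics/top0c.png

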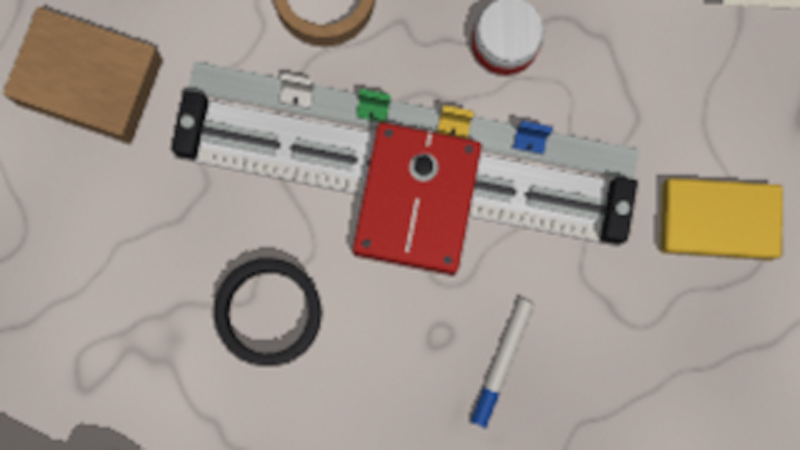

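View pics/scene0.png

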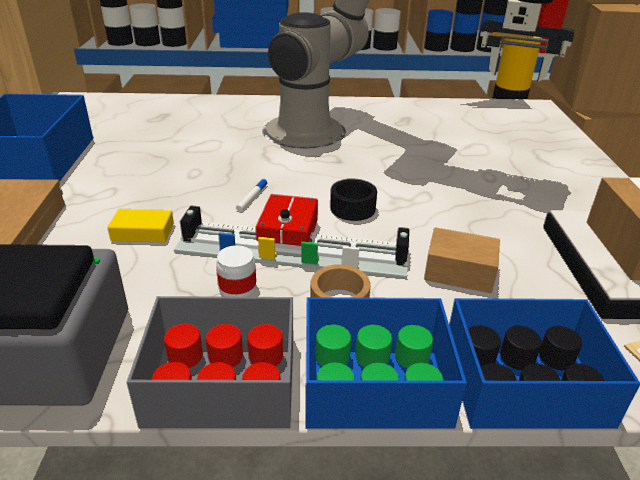

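The crop shows the tab order from +y (left) to -y: white, green, yellow, blue. That puts yellow at notch y = -40, with the block between the green and yellow notches, so I push toward -y on its left face. The black roll stands at crop (268,307), near the pushing side.

Run:
```python
from h import *
from scipy.spatial.transform import Rotation as Ro
p=robot.read_camera('top');p['view']=np.array(p['view'])
f=lambda x,y,z:onz(p,(180+x/2.5,190+y/2.5),z)
c=[f(*q,.06) for q in [(377,122),(481,142),(457,272),(353,252)]]
print('corners',np.round(c,3))
L=f(187,122,.05);Rr=f(622,208,.05);uy=(L-Rr)[:2];print('end dist',np.linalg.norm(uy));uy/=np.linalg.norm(uy);ux=np.array([uy[1],-uy[0]])
# tab tops (z .053)
T={'white':(295,75),'green':(374,90),'yellow':(456,107),'blue':(534,122)}
P={k:f(*v,.053)[:2] for k,v in T.items()}
O=np.mean(list(P.values()),axis=0)-.052*ux
print('O tabs',O,'O ends',(L+Rr)[:2]/2,'yaw',np.degrees(np.arctan2(uy[1],uy[0]))-90)
for k,v in P.items(): print(k,(v-O)@ux,(v-O)@uy)
for q in c: print('corner',(q[:2]-O)@ux,(q[:2]-O)@uy)
for q in [(268,300)]: v=f(*q,.048)[:2]-O;print('tape',v@ux,v@uy)
for q in [(525,300),(482,420)]: v=f(*q,.01)[:2]-O;print('marker',v@ux,v@uy)
s=robot.observe();R=Ro.from_euler('xyz',s['tool_rot']).as_matrix();print(R.round(3))
z=R[:2,2];print('angle jaw vs ux',np.degrees(np.arctan2(z[1],z[0])),np.degrees(np.arctan2(ux[1],ux[0])))
tgt=O-.065*ux;print('O-65ux',tgt,'ux',ux,'uy',uy)
```

```text
corners [[ 0.593  0.01   0.06 ]
 [ 0.577 -0.087  0.06 ]
 [ 0.456 -0.067  0.06 ]
 [ 0.472  0.029  0.06 ]]
end dist 0.41452077075426547
O tabs [ 0.56672699 -0.01614784] O ends [ 0.55517719 -0.01616221] yaw -9.782324006961929
white 0.05196312639436291 0.1147821419081866
green 0.05245968842045356 0.03901783881020583
yellow 0.051632792772395804 -0.03967653430855734
blue 0.05194439241278756 -0.1141234464098351
corner 0.021918332577755543 0.030212553100717587
corner 0.022377904608776596 -0.06841685776097482
corner -0.10060770804878508 -0.06883008197386661
corner -0.10126260437991247 0.028388899214118937
tape -0.1590377077247049 0.0967860702194731
marker -0.11024083096678512 -0.13973653180554746
marker -0.22803374710224494 -0.12007493651903274
[[ 0.    -0.924  0.382]
 [ 0.     0.382  0.924]
 [-1.     0.     0.   ]]
angle jaw vs ux 67.54974335956332 -9.782324006961938
O-65ux [ 0.50267207 -0.00510398] ux [ 0.98546036 -0.16990549] uy [0.16990549 0.98546036]
```

```bash
python3 -m jog '[{"fingers":1,"y":-4.9,"z":-3.1},{"fingers":1,"y":-9.8,"z":-6.2},{"fingers":1,"y":-14.7,"z":-9.3},{"fingers":1,"y":-19.6,"z":-12.4},{"fingers":1,"y":-24.5,"z":-15.5}]' 40
python3 -m jog '[{"fingers":1,"x":1.5,"y":-4.9,"z":-3.1},{"fingers":1,"x":3,"y":-9.8,"z":-6.2,"spin":-6},{"fingers":1,"x":5,"y":-14.7,"z":-9.3,"spin":-12.7},{"fingers":1,"x":7,"y":-19.6,"z":-12.2,"spin":-12.7},{"fingers":1,"x":9,"y":-19.6,"z":-12.2,"spin":-12.7}]'
```

```text
$[0]: bad value
$[0]: bad value
```

```bash
python3 -m jog '[{"fingers":1.0,"x":0.0,"y":-4.9,"z":-3.1,"spin":0.0}]' 40; python3 -m jog --help | head -20
```

```text
time: 1.38
tool_pos: [0.2331, 0.439, 0.4045]
tool_rot: [0.297, 1.57, 1.481]
contact_force: [0.9, -0.6, -0.2]
opening: 0.0858invalid input: not JSON, or not a number
```

```bash
python3 -m jog '[{"fingers":1,"x":0,"y":-4.9,"z":-3.1,"spin":0},{"fingers":1,"x":0,"y":-9.8,"z":-6.2,"spin":0},{"fingers":1,"x":0,"y":-14.7,"z":-9.3,"spin":0},{"fingers":1,"x":0,"y":-19.6,"z":-12.4,"spin":0},{"fingers":1,"x":0,"y":-24.5,"z":-15.5,"spin":0}]' 40
python3 -m jog '[{"fingers":1,"x":1,"y":-4.9,"z":-3.1,"spin":0},{"fingers":1,"x":3,"y":-9.8,"z":-6.2,"spin":-6},{"fingers":1,"x":5,"y":-14.7,"z":-9.1,"spin":-12.7},{"fingers":1,"x":7,"y":-14.7,"z":-9.1,"spin":-12.7},{"fingers":1,"x":9,"y":-14.7,"z":-9.1,"spin":-12.7}]'
python3 - <<'E'
from h import *
s=robot.observe();print(s['time'],s['tool_pos'],s['tool_rot'],s['opening'])
for n in ['top','scene','wrist']: cv2.imwrite(f'pics/{n}1.png',robot.read_camera(n)['color'][...,::-1])
a=[cv2.resize(cv2.imread('pics/top1.png')[190:370,180:500],None,fx=2.5,fy=2.5)]
cv2.imwrite('pics/top1c.png',a[0])
E
```

```text
time: 2.0
tool_pos: [0.4019, 0.1994, 0.405]
tool_rot: [-0.707, 1.57, 0.472]
contact_force: [0.3, 1.2, 0.9]
opening: 0.0364
time: 2.62
tool_pos: [0.5026, 0.0599, 0.3139]
tool_rot: [1.019, 1.571, 2.418]
contact_force: [-0.2, -0.1, -0.2]
opening: 0.0001
2.625 [0.50263536 0.05986815 0.31386373] [1.01890136 1.57056686 2.41763419] 0.00014849745502448108
```

View pics/wrist1.png

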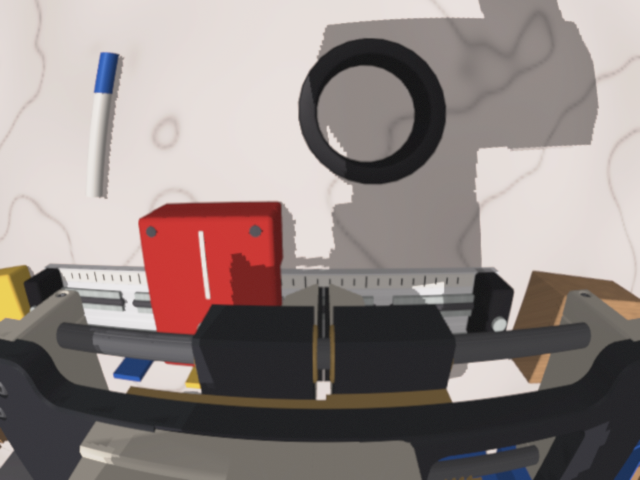

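View pics/scene1.png

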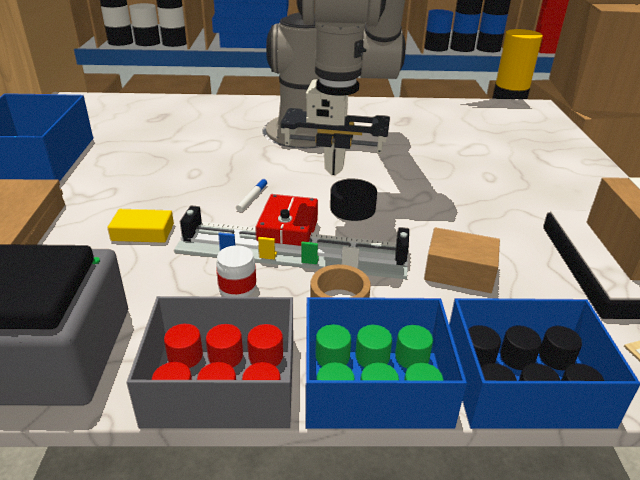

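The tool is aligned with the rail. In the wrist picture the block's near +y top corner is at about (281,203), and the tape roll is centred at (372,111). I'll use these as a cross-check from close by before descending.

```bash
cat >> h.py <<'E'
from scipy.spatial.transform import Rotation as Ro
O=np.array([.555,-.014]);a=np.radians(-9.78);ux=np.array([np.cos(a),np.sin(a)]);uy=np.array([-np.sin(a),np.cos(a)])
def g(v): v=np.asarray(v)[:2]-O; return np.round([v@ux*1000,v@uy*1000],1)
def wonz(s,p,xy,z):
    K=np.array(p['mtx']);T=np.array(p['T_tool_cam']);d=(np.array(xy)-K[:2,2])/np.array([K[0,0],K[1,1]])
    th=np.linalg.norm(d);r=np.r_[d/th*np.sin(th),np.cos(th)]
    R=Ro.from_euler('xyz',s['tool_rot']).as_matrix();c=R@T[:3,3]+s['tool_pos'];r=R@T[:3,:3]@r
    return c+r*(z-c[2])/r[2]
E
python3 - <<'E'
from h import *
s=robot.observe();p=robot.read_camera('wrist')
for n,xy,z in [('+y near corner',(281,203),.06),('-y near corner',(147,217),.06),('tape',(372,111),.048),('end block bolt +y',(499,324),.05),('end block bolt -y',(45,275),.05)]: print(n,g(wonz(s,p,xy,z)))
R=Ro.from_euler('xyz',s['tool_rot']).as_matrix();print(g(s['tool_pos']),'y,z axes in gauge',g(O+R[:2,1]),g(O+R[:2,2]))
E
```

```text
+y near corner [-99.   38.2]
-y near corner [-90.9 -58. ]
tape [-158.6   97.2]
end block bolt +y [  1.5 210.3]
end block bolt -y [ -38.3 -181.8]
[-64.8  64.7] y,z axes in gauge [-1.e+03 -3.e-01] [-3.e-01  1.e+03]
```

```bash
python3 -m jog '[{"fingers":1,"x":2,"y":0,"z":0.8,"spin":0},{"fingers":1,"x":5,"y":0,"z":0.8,"spin":0},{"fingers":1,"x":8,"y":0,"z":0.8,"spin":0},{"fingers":1,"x":10.2,"y":0,"z":0.8,"spin":0},{"fingers":1,"x":10.2,"y":0,"z":0.8,"spin":0}]'
python3 - <<'E'
from h import *
s=robot.observe();print(s['tool_pos'],g(s['tool_pos']),s['contact_force'])
p=robot.read_camera('scene')
cv2.imwrite('pics/s2.png',cv2.resize(p['color'][170:290,150:430,::-1],None,fx=2.8,fy=2.8,interpolation=cv2.INTER_CUBIC))
cv2.imwrite('pics/w2.png',robot.read_camera('wrist')['color'][...,::-1])
E
```

```text
time: 3.45
tool_pos: [0.5036, 0.069, 0.2125]
tool_rot: [1.696, 1.569, 3.098]
contact_force: [0.7, 1.0, 0.8]
opening: 0.0002
[0.50355459 0.06895043 0.2125034 ] [-64.8  73. ] [0.69395986 0.97128138 0.82799135]
```

View pics/s2.png

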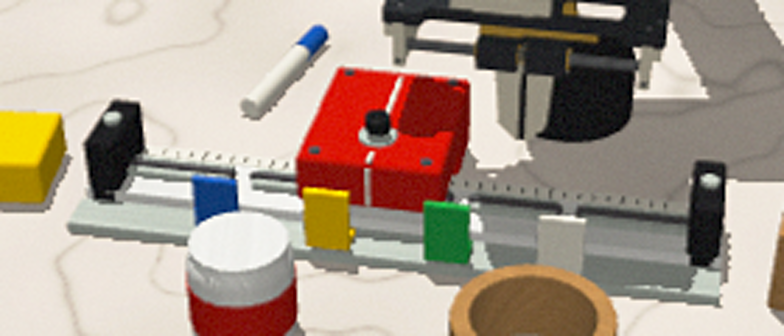

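View pics/w2.png

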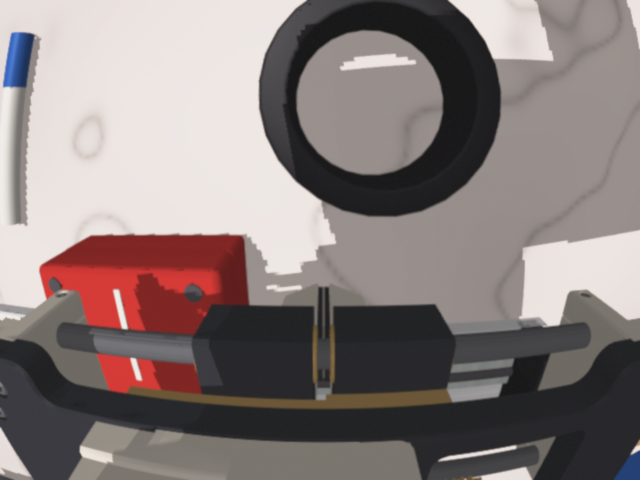

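The fingers are down just off the block's +y face, clear of the roll. Now I approach and feel for contact.

```bash
python3 -m jog '[{"fingers":1,"x":0,"y":0,"z":-0.5,"spin":0},{"fingers":1,"x":0,"y":0,"z":-1.0,"spin":0},{"fingers":1,"x":0,"y":0,"z":-1.4,"spin":0},{"fingers":1,"x":0,"y":0,"z":-1.7,"spin":0},{"fingers":1,"x":0,"y":0,"z":-1.9,"spin":0}]'
for i in 1 2; do python3 -m jog '[{"fingers":1,"x":0,"y":0,"z":-0.2,"spin":0},{"fingers":1,"x":0,"y":0,"z":-0.4,"spin":0}]'; done
python3 - <<'E'
from h import *
s=robot.observe();print(g(s['tool_pos']),s['contact_force'])
p=robot.read_camera('top');p['view']=np.array(p['view'])
for t in ['stop_top','pin']:
  for r in robot.look_for(t,p)[:1]: print(t,r,g(onz(p,r['xy'],.06)))
E
```

```text
time: 4.18
tool_pos: [0.5004, 0.0497, 0.2127]
tool_rot: [0.099, 1.571, 1.499]
contact_force: [0.3, -0.2, 0.0]
opening: 0.0006
time: 4.42
tool_pos: [0.4997, 0.046, 0.2127]
tool_rot: [0.951, 1.571, 2.352]
contact_force: [-0.4, 0.2, -0.2]
opening: 0.0003
time: 4.68
tool_pos: [0.4991, 0.0424, 0.2127]
tool_rot: [-0.196, 1.57, 1.204]
contact_force: [0.3, 3.8, 0.1]
opening: 0.0008
[-64.7  46.1] [0.32184754 3.80482758 0.07100301]
stop_top {'xy': [360.3, 263.4], 'conf': 0.68} [ -9.4 -48.1]
pin {'xy': [379.1, 332.6], 'conf': 0.55} [-156.8 -119.5]
```

```bash
for i in 1 2 3; do python3 -m jog '[{"fingers":1,"x":0,"y":0,"z":-0.15,"spin":0},{"fingers":1,"x":0,"y":0,"z":-0.3,"spin":0}]' | egrep 'pos|force'; done
python3 - <<'E'
from h import *
s=robot.observe();print(g(s['tool_pos']),s['contact_force'])
p=robot.read_camera('top');c=p['color'].astype(int)
p['view']=np.array(p['view'])
m=((c[...,0]>120)&(c[...,1]<60)&(c[...,2]<60)).astype(np.uint8);m[:235]=0;m[320:]=0
n,l,st,ce=cv2.connectedComponentsWithStats(m);k=1+st[1:,4].argmax();print(st[k],ce[k])
ys,xs=np.where(l==k);q=np.array([g(onz(p,(x,y),.06)) for x,y in zip(xs,ys)]);print('red y range',np.percentile(q[:,1],[1,99]))
E
```

```text
tool_pos: [0.4985, 0.0392, 0.2127]
contact_force: [0.3, 3.5, -0.1]
tool_pos: [0.498, 0.0361, 0.2127]
contact_force: [1.0, 3.7, -0.5]
tool_pos: [0.4975, 0.0332, 0.2127]
contact_force: [1.0, 4.5, -1.0]
[-64.7  36.7] [ 0.9984816   4.4964903  -0.99203111]
[357 244  20  56 573] [366.77486911 266.42059337]
red y range [-79.4   -36.488]
```

```bash
for i in 1 2 3; do python3 -m jog '[{"fingers":1,"x":0,"y":0,"z":-0.1,"spin":0}]' | egrep 'pos|force'; done
```

```text
tool_pos: [0.4973, 0.0321, 0.2127]
contact_force: [-0.1, 3.7, -0.3]
tool_pos: [0.4972, 0.0312, 0.2127]
contact_force: [1.1, 2.4, 0.2]
tool_pos: [0.497, 0.0302, 0.2127]
contact_force: [0.6, 1.5, 0.2]
```

```bash
for i in 1 2 3; do python3 -m jog '[{"fingers":1,"x":0,"y":0,"z":-0.1,"spin":0}]' | egrep 'pos|force'; done
```

```text
tool_pos: [0.4968, 0.0291, 0.2127]
contact_force: [0.3, 0.1, 0.5]
tool_pos: [0.4967, 0.0281, 0.2127]
contact_force: [0.4, 0.4, 0.3]
tool_pos: [0.4966, 0.0271, 0.2127]
contact_force: [0.4, 0.1, 0.4]
```

The push force fell to zero while the finger kept advancing, so the block has been pulled into the notch. I back off, lift, and check.

```bash
python3 -m jog '[{"fingers":1,"x":0,"y":0,"z":1,"spin":0},{"fingers":1,"x":0,"y":0,"z":3,"spin":0},{"fingers":1,"x":-4,"y":0,"z":3.5,"spin":0},{"fingers":1,"x":-9,"y":0,"z":4,"spin":0},{"fingers":1,"x":-12,"y":0,"z":9,"spin":0}]'
python3 -m jog '[{"fingers":1,"x":0,"y":3,"z":5,"spin":0},{"fingers":1,"x":0,"y":6,"z":10,"spin":0},{"fingers":1,"x":0,"y":8,"z":15,"spin":0},{"fingers":1,"x":0,"y":8,"z":18,"spin":0},{"fingers":1,"x":0,"y":8,"z":18,"spin":0}]'
python3 - <<'E'
from h import *
s=robot.observe();print(s['time'],s['tool_pos'],s['contact_force'])
a=robot.read_camera('top')['color'][190:370,180:500,::-1];b=robot.read_camera('scene')['color'][170:290,150:430,::-1]
r=lambda i:cv2.resize(i,(740,int(740*i.shape[0]/i.shape[1])),interpolation=cv2.INTER_CUBIC)
cv2.imwrite('pics/t3.png',r(a));cv2.imwrite('pics/s3.png',r(b))
E
```

```text
time: 7.0
tool_pos: [0.5122, 0.1156, 0.3353]
tool_rot: [-1.515, 1.568, -0.117]
contact_force: [0.9, 0.8, -0.4]
opening: 0.0005
time: 7.62
tool_pos: [0.4628, 0.3093, 0.3326]
tool_rot: [-0.586, 1.57, 0.818]
contact_force: [0.6, -0.1, -0.4]
opening: 0.0005
7.625 [0.46278911 0.30927805 0.3325793 ] [ 0.58728939 -0.1212164  -0.37844075]
```

View pics/t3.png

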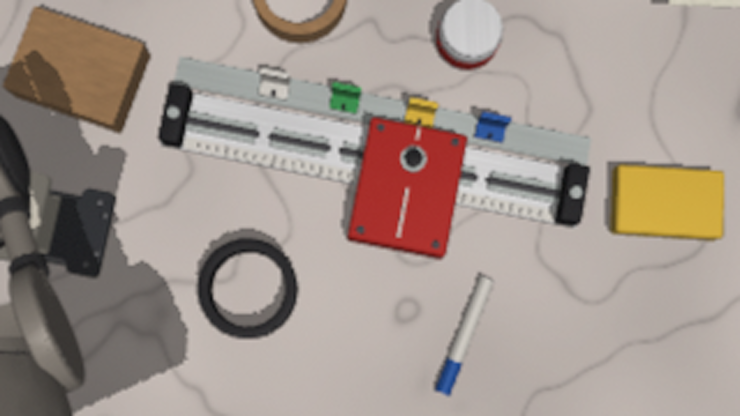

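View pics/s3.png

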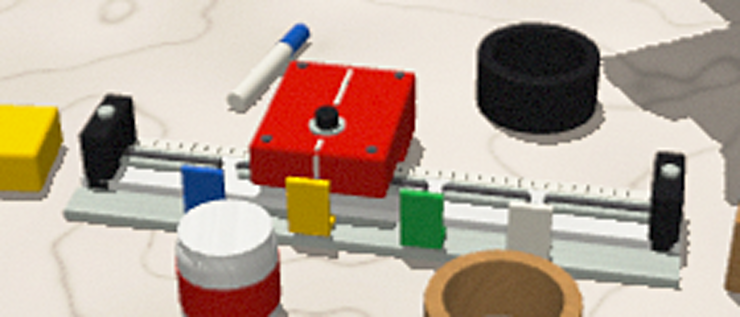

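The top view shows the white line of the block pointing at the yellow tab, with the corners at (372,117), (467,135), (445,257) and (348,240). The knob in the scene view looks lower than before. I'll put a number on both.

Run:
```python
from h import *
p=robot.read_camera('top');p['view']=np.array(p['view']);k=740/320
f=lambda q,z:g(onz(p,(180+q[0]/k,190+q[1]/k),z))
print('block',np.mean([f(q,.06) for q in [(372,117),(467,135),(445,257),(348,240)]],axis=0),'knob',f((413,157),.073))
for n,q in dict(white=(275,68),green=(346,83),yellow=(422,99),blue=(494,113)).items(): print(n,f(q,.053))
def shape(img):
    p=img.astype(int);m=((p[...,0]>110)&(p[...,1]<70)&(p[...,2]<70)).astype(np.uint8)
    c,_=cv2.findContours(m,0,1);c=max(c,key=cv2.contourArea);return cv2.minAreaRect(c)
c=p['color'].copy();c[:232]=0;c[320:]=0;r=shape(c);print('red centre',r,g(onz(p,r[0],.06)))
a=cv2.imread('pics/top0.png')[...,::-1].copy();a[:232]=0;a[320:]=0;r=shape(a);print('start',r,g(onz(p,r[0],.06)))
# knob height against the block in scene view, before/after: bounding of dark pixels
for n,(x0,y0,s) in {'pics/scene0.png':(270,200,1)}.items(): pass
b0=cv2.imread('pics/scene0.png')[195:235,255:320];b1=robot.read_camera('scene')['color'][195:235,240:305,::-1]
for b in (b0,b1):
    m=(b.max(2)<60).astype(np.uint8);n,l,st,ce=cv2.connectedComponentsWithStats(m);print('dark',[tuple(x) for x in st[1:] if x[4]>20])
cv2.imwrite('pics/knob.png',cv2.resize(np.hstack([b0,b1]),None,fx=6,fy=6,interpolation=cv2.INTER_NEAREST))
```

```text
block [-28.05  -42.575] knob [  0.6 -41.4]
white [ 65.7 112.8]
green [64.6 38.9]
yellow [ 63.6 -40. ]
blue [  63.7 -114.3]
red centre ((355.7692565917969, 270.65386962890625), (42.949432373046875, 54.324161529541016), 11.309930801391602) [-28.1 -41. ]
start ((346.6307373046875, 268.36517333984375), (42.80802917480469, 53.466827392578125), 11.633633613586426) [-27.  -19.3]
dark [(np.int32(26), np.int32(15), np.int32(8), np.int32(9), np.int32(62))]
dark [(np.int32(30), np.int32(16), np.int32(8), np.int32(8), np.int32(60))]
```

View pics/knob.png

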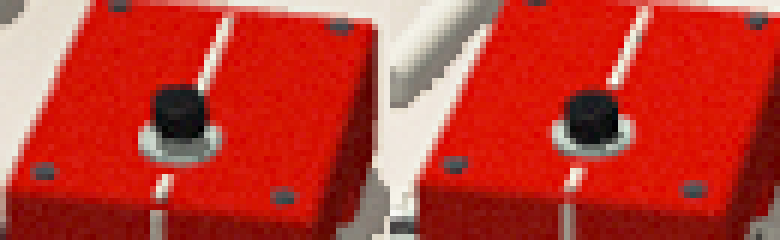

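Compared with the start (left), the knob now sits clearly lower on its washer. The block measures -41 mm against the tab's -40 mm, so it is seated.

```bash
python3 -c "
from cell import robot
print(robot.hand_in(),robot.observe()['time'])"
```

```text
the job is handed in; nothing more can be done
the job is handed in; nothing more can be done
```

I pushed the red stop block about 21 mm along the rail with the closed fingers, on the robot-side part of its +y end face, until it seated at the yellow tab. I then backed off, moved the arm clear and handed in. The clock read about 8 s at that point, and hand-in gave no verdict.

- **Push force:** it ran at about 3.5–4.5 N, then fell to zero while the fingers still moved forward, as expected when the pin drops and pulls the block into the notch.
- **Position:** in the top view the block's middle is at gauge y = -41 mm and the knob at -41.4 mm. The yellow tab is at -40.0 mm. A second, hand-picked corner estimate gave -42.6 mm, still within the 3 mm allowed but close to it, with a measuring error of about 2 mm.
- **Pin:** the knob sits visibly lower on its washer than at the start. I judged this from the picture and did not measure the drop in millimetres.
- **Other objects:** the loose things look unmoved in the last pictures. The fingers never came near the knob.

Two things disagreed: one early wrist-camera reading put the block's face 8 mm off the top view, probably because I picked a lower edge, and contact force settled it. The first move calls were refused because some row fields were missing, and nothing moved.

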